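# Start the slicer's disc nut on its stud and run it home

### The job

Fit the orange hex flange nut, flange down, on the upright stud of the slicer so that it holds the slicing disc: set it over the tip, then with light pressure back it off (anticlockwise seen from above) until the thread drops in, and only then turn it clockwise until the flange lies flat on the disc. Never force it: stop and turn back when it binds, and leave the nut there, released, and the neighbouring salt shaker, spice jar and black bowl where they are.

Things in the scene. Friction and masses are not known exactly. Their poses are not given: they have to be found in the camera images.
- nut: orange hex flange nut, 70 to 120 g, lying flange down. Flange 76 mm wide, 6 mm thick, at the bottom; hexagon 52 mm across flats from 6 to 36 mm height. Bore 41 mm with three small thread lugs 120 degrees apart (tips on a 30.6 mm circle, 1.5 to 6.5 mm above the underside). Origin: centre of the underside, z up; x is square to a pair of flats (others every 60 degrees)
- hex_top (a point): centre of the nut's open top, 36 mm above its underside. How its lugs lie against the thread starts of the stud is not told and must be felt; by luck the nut may drop in as soon as it is set down
- slicer: fixed round white slicer housing, 148 mm wide, with a flat steel disc on top and an upright steel stud in the middle, which does not turn; the angle of its thread is different each time and not told. Origin: centre of the underside, on the worktop, on the stud's axis; z up. More than 40 N between the nut and the slicer, stud included, is forcing
- stud_tip (a point): centre of the stud's top end, 85 mm above the worktop, 29 mm above the disc. A smooth pilot 27 mm thick, tapering to 14 mm at the tip, reaches 13 mm down to the thread. Play between nut and stud: 1.5 mm each way
- thread_top (a point): on the stud's axis, level with the crests of its three thread starts, 16 mm above the disc. Right-hand thread, 38 mm wide, ridges 10 mm apart, descending 10 mm per 120 degrees clockwise. A nut lands on them 9 to 15 mm above the disc. Backed off (at most 110 degrees) it climbs to 15 mm, then drops 8 to 9 mm. From a stop tooth top it may first fall 5 mm, to 10 mm: not in yet
- disc_top (a point): on the stud's axis, top of the steel disc, 56 mm above the worktop. Dropped in, the nut's underside is 5 to 7.5 mm above the disc and turning back further binds. From there 60 to 80 degrees clockwise, followed down lightly, brings the flange on to the disc; some 10 to 20 degrees more makes it tight. Turned clockwise before the drop it may bind on a hard stop tooth
- salt_shaker: glass salt shaker with a steel top, 44 mm wide, 90 mm tall; stands beyond and to the right of the slicer. Origin: centre of the underside
- spice_jar: spice jar with a black lid, 44 mm wide, 105 mm tall; stands to the right of the slicer, nearer the robot. Origin: centre of the underside
- black_bowl: small black sauce bowl, 76 mm wide, 30 mm tall; stands beyond the nut and the slicer. Origin: centre of the underside
Mind the look-alikes: they are no part of the job. Of the things like the nut, leave any that is yellow; of the rest the smaller one is meant.

How it is judged:
On the way, in this order (a step that is already met when the one before it is completed fails the run):
1. the nut is over the stud's tip, level (horizontal distance between nut and stud_tip below 0.004 m and angle between nut's own z axis and vertical below 0.15 rad and z of nut in the frame of slicer below 0.082 m).
2. the nut has dropped into the thread (underside less than 8 mm above the disc), level (horizontal distance between nut and stud_tip below 0.004 m and angle between nut's own z axis and vertical below 0.12 rad and z of nut in the frame of slicer below 0.064 m), for 0.1 s.
At the end, for the whole second after the job is handed in: the nut is on the stud (axis within 4 mm), level within 0.04 rad, its flange flat on the disc (underside within about 1.2 mm of the disc's top), at rest (z of nut in the frame of slicer between 0.0535 and 0.0572 m and horizontal distance between nut and stud_tip below 0.004 m and angle between nut's own z axis and vertical below 0.04 rad and linear speed of nut below 0.01 m/s); the robot touches nothing.
It fails at once if the nut is forced: more than 40 N between the nut and the slicer (stud or disc) (contact force between nut and slicer above 40 N).
It fails at once if the salt shaker is moved more than 30 mm or tipped (distance of salt_shaker from where it was at the start of the episode above 0.03 m or angle between salt_shaker's own z axis and vertical above 0.5 rad).
It fails at once if the spice jar is moved more than 30 mm or tipped (distance of spice_jar from where it was at the start of the episode above 0.03 m or angle between spice_jar's own z axis and vertical above 0.5 rad).
It fails at once if the black bowl is moved more than 30 mm or tipped (distance of black_bowl from where it was at the start of the episode above 0.03 m or angle between black_bowl's own z axis and vertical above 0.5 rad).
It also fails if it takes over 72 s, if anything falls off the work surface, if the arm or the gripper's body presses on something with over 40 N, if the wrist force passes 120 N, or if a joint passes its speed limit or range.

### The arm

A 7-joint arm with a two-finger parallel gripper is mounted at the origin on a cart in front of the work surface, level with it; the furniture and walls round the work are solid. World frame = base frame: x ahead of the robot, y to its left, z up, the work surface at z = 0. Lengths are in m, angles in rad, forces in N, time in s.
With the tool pointing down it reaches from about 0.4 to 0.85 m from the base axis. Payload 4.5 kg.
Tool frame: the origin (TCP) lies on the centre line of the jaws, within the pads' length; the fingertips stand 11 mm ahead of it and the grasp point (between the pads) lies 8 mm behind it; z points along the fingers, y is the line along which they close (so a half turn about z gives the same grasp; the last joint's range is limited). The gripper opens to 88 mm and grips with 3 to 60 N. Pads are 18 mm wide; open, the fingers measure 123 mm over their backs; the gripper's body (75 mm by 187 mm) begins 45 mm behind the grasp point.
Start: joints at [1.303, 0.689, -0.195, 1.565, 0.157, 0.902, -0.215], TCP at [0.186, -0.597, 0.25] pointing down, gripper open.
Joint ranges: [-3.01, 3.01], [-0.46, 2.08], [-1.47, 1.51], [0.13, 2.56], [-1, 4.14], [0.04, 2.09], [-2.66, 2.66]. Speed limits (rad/s): [2.57, 2.57, 3.14, 3.14, 3.14, 3.14, 3.14].

### API

Orientations are given as a unit quaternion [x, y, z, w].
In Python, from plant import * gives the robot as it stands. The module is installed in compiled form; this text tells all that it offers.
- The arm moves only by the tool send_rows, never from a script. Its argument "motion" is a list of rows, each an object of numbers: "x", "y", "z": the shift along the tool's x, y, z in cm; "rx", "ry", "rz": the turn, a rotation vector about the tool's x, y, z in rad; "jaw": the finger opening in cm, from 0 to 8.81. In form: [{"x": .., "y": .., "z": .., "rx": .., "ry": .., "rz": .., "jaw": ..}, ...]. A call has exactly 5 rows; each row shifts and turns the commanded pose from where the row before left it, along the tool's axes as they then stand; what a row does not reach is not made up. A row lasts 1/10 s, in which the tool goes at most 50 mm and 8.59 degrees, less where a joint would pass 70% of its speed; a pose out of reach is approached as far as the arm can. A call is refused whole if a number of a shift passes 5 or a number of a turn 0.15, either way. A call with a gripper value outside its range is refused whole. The fingers move at their own pace and stop on an object; "grip_force" is the grip in N (left out, the last holds). Time passes only in rows, so rows that do not move let the fingers close, or fill a call up. It gives the time, the measured TCP pose, the force, the opening and the grip force at its end, in the units of the state.
- get_state(): the state, without advancing time (a new reading comes with each control period).
- snapshot(name): name is "scene" or "top" or "wrist"; returns a dict with "img" (420x560x3 uint8, red, green, blue), "vertical_fov" (degrees; the focal length in pixels is half the picture's height over the tangent of half this angle, whatever the lens; pixels are square), "cx", "cy" (the principal point, pixels), "extrinsics" (4x4, takes a point from camera to world coordinates). Camera axes: x right, y up, looking along -z (the intrinsics and any distortion apply to the point x, -y, -z); pixel columns grow to the right and rows downward; lengths in m; the calibration is good to about 2 mm. A picture is of the moment at which its call begins. There is no depth.
- finish_job(): hands the job in; it is judged then, once.
The state is a dict: "clock": time; "q": joint angles; "qd": joint speeds; "joint_torque": joint torques, N m; "tool_pos": TCP position; "eef_rot": TCP orientation; "contact_force": force on the tool from outside, world axes, zero at the start; "moment": the same for the moment, N m; "opening": opening from 0.0 (shut) to 1.0 (fully open); "finger_force": force on a finger pad.
Only numpy, scipy, OpenCV 4.12 (cv2) and the standard library are available. Lean on these libraries where they do the work, as an engineer would, in place of code of your own. Each camera call takes 0.05 s, during which the arm holds its last target. There are 200 camera calls.

## Working session

There is one attempt and no reset: what is moved stays moved. The work goes in short steps, Python scripts to look and compute and a tool call to move; the robot and the scene stay as the last step left them, time stands still between calls to the robot, and variables do not carry over. Pictures are saved under pics/ and viewed, at most 10 in all, crops included, and the job is handed in when it is done.

Besides the shell and the picture viewer there is one more tool, called after "Call:" as name(argument=value, ...) on one line, values as JSON. send_rows: Moves the arm, as the interface text tells. Its arguments: {"type":"object","properties":{"motion":{"type":"array"},"grip_force":{"type":"number"}},"required":["motion"]}

```bash
mkdir -p pics
cat > h.py <<'E'
from plant import *
import numpy as np, cv2
def f(s): return s["img"].shape[0]/2/np.tan(np.radians(s["vertical_fov"])/2)
def cast(s,u,v,z):
    T=np.array(s["extrinsics"]); F=f(s)
    d=T[:3,:3]@np.array([(u-s["cx"])/F,-(v-s["cy"])/F,-1]); o=T[:3,3]
    return o+d*(z-o[2])/d[2]
def save(s,n): cv2.imwrite("pics/"+n+".png",cv2.cvtColor(s["img"],cv2.COLOR_RGB2BGR))
def blobs(s,lo,hi,amin=60):
    m=cv2.inRange(cv2.cvtColor(s["img"],cv2.COLOR_RGB2HSV),lo,hi)
    n,l,st,c=cv2.connectedComponentsWithStats(m)
    return [(c[i],st[i]) for i in range(1,n) if st[i][4]>amin],l
E
python3 - <<'E'
from h import *
for n in ("scene","top"):
    s=snapshot(n); save(s,n+"0"); print(n,[k for k in s],s["vertical_fov"],s["cx"],s["cy"],np.round(s["extrinsics"],3).tolist())
    for c,st in blobs(s,(3,110,80),(32,255,255))[0]: print(c.round(1),st,cast(s,*c,0.03).round(3))
print(get_state())
E
```

```text
scene ['img', 'vertical_fov', 'cx', 'cy', 'extrinsics'] 45.396340021463274 277.6534483482337 202.76541305095273 [[0.551, 0.386, -0.74, -0.221], [-0.834, 0.279, -0.476, -0.741], [0.023, 0.88, 0.475, 0.524], [0.0, 0.0, 0.0, 1.0]]
[415.7  62.4] [379  57  70  10 327] [ 1.992 -0.023  0.03 ]
[324.  108.6] [316 100  17  19 276] [ 1.163 -0.018  0.03 ]
[ 58.7 146.1] [ 52 130  17  30 247] [0.475 0.375 0.03 ]
[433.1 171.7] [411 167  46  10 233] [ 0.895 -0.461  0.03 ]
[346. 178.] [304 172  87  14 394] [ 0.74  -0.308  0.03 ]
[205.7 201.6] [189 187  35  29 767] [ 0.466 -0.123  0.03 ]
[548.7 274.4] [ 530  200   30  124 1836] [ 0.604 -0.753  0.03 ]
[129.9 231. ] [126 222   8  22 110] [ 0.297 -0.085  0.03 ]
[376.5 280.2] [ 342  254   62   68 1587] [ 0.422 -0.522  0.03 ]
[  7.6 282.9] [  0 275  23  14 160] [ 0.08  -0.048  0.03 ]
[270.  322.3] [ 235  287   71   69 3685] [ 0.241 -0.437  0.03 ]
[176.5 314.9] [172 298  13  28 209] [ 0.176 -0.316  0.03 ]
[362.3 402.2] [326 381  64  39 933] [ 0.188 -0.606  0.03 ]
top ['img', 'vertical_fov', 'cx', 'cy', 'extrinsics'] 50.51305321442601 277.3319326267847 207.4
[... 617 characters left out ...]
, 'q': array([ 1.3028079 ,  0.68991604, -0.19446796,  1.5662307 ,  0.15732512,
        0.90251976, -0.21512554]), 'qd': array([ 0.000371  , -0.00152327, -0.00079415, -0.00285387, -0.00214752,
       -0.0013644 ,  0.00020128]), 'joint_torque': array([-1.81449104e-03, -5.28498030e+01, -1.27088014e+00, -1.53836882e+01,
       -5.25413977e-02,  2.01592084e-03,  4.95006907e-05]), 'tool_pos': array([ 0.18552896, -0.59624972,  0.24898146]), 'eef_rot': array([ 9.88634824e-01,  1.50334542e-01, -2.12969894e-04, -8.14833749e-04]), 'contact_force': array([-0.06793592,  0.07177291,  0.26560736]), 'moment': array([-0.01472473, -0.03135606,  0.0541158 ]), 'finger_force': 0.0, 'opening': 0.9989296999239529}
```

View pics/top0.png

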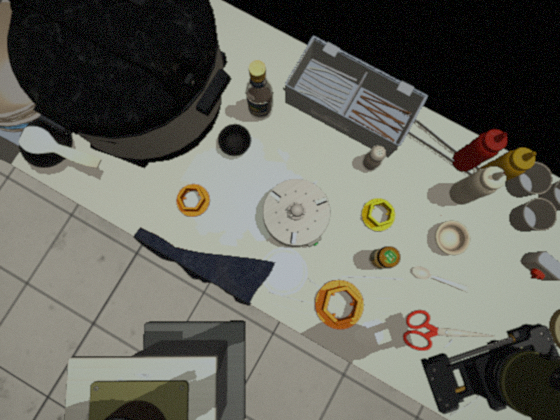

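View pics/scene0.png

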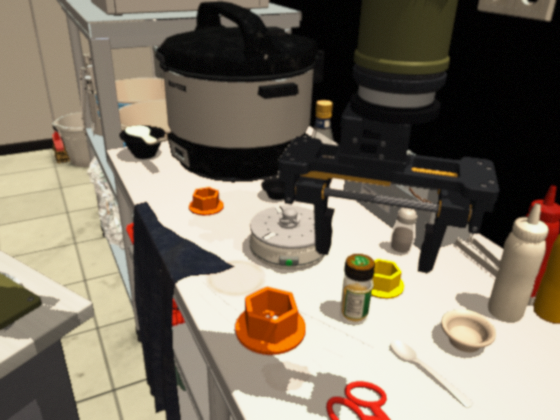

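Top view: the target nut is the small orange one at (193,200). The larger orange one at (338,304) and the yellow one at (377,215) are look-alikes. The stud tip is near (297,210), the salt shaker at (375,157), the spice jar at (387,257) and the bowl at (235,140).

```bash
cat >> h.py <<'E'
from scipy.spatial.transform import Rotation as R
def totool(p):
    st=get_state(); r=R.from_quat(st["eef_rot"]); return (r.inv().apply(np.array(p)-st["tool_pos"])*100).round(2)
E
python3 - <<'E'
from h import *
s=snapshot("top")
print("stud",cast(s,297,210,.085),"nut",cast(s,193,200.4,.01))
print(totool([.465,-.11,.2]))
s=snapshot("wrist");print(s["vertical_fov"],s["cx"],s["cy"]); st=get_state()
r=R.from_quat(st["eef_rot"]);T=np.array(s["extrinsics"]);print(r.inv().apply(T[:3,3]-st["tool_pos"]),(r.inv().as_matrix()@T[:3,:3]).round(2))
E
```

```text
stud [ 0.45282318 -0.33467444  0.085     ] nut [ 0.48791161 -0.10446036  0.01      ]
[ 41.14 -38.12   4.96]
61.926093896416205 272.9837051623625 205.31667188121688
[ 7.89297123e-02  1.31428998e-04 -1.35750760e-01] [[-0.    0.95  0.31]
 [ 1.    0.    0.  ]
 [-0.    0.31 -0.95]]
```

Call:
send_rows(motion=[{"x": 3.4, "y": -3.2}, {"x": 3.4, "y": -3.2}, {"x": 3.4, "y": -3.2}, {"x": 3.4, "y": -3.2}, {"x": 3.4, "y": -3.2}])

```text
schema error: expected keys x, y, z, rx, ry, rz, jaw
```

Call:
send_rows(motion=[{"x": 3.4, "y": -3.2, "z": 1}, {"x": 3.4, "y": -3.2, "z": 1}, {"x": 3.4, "y": -3.2, "z": 1}, {"x": 3.4, "y": -3.2, "z": 1}, {"x": 3.4, "y": -3.2, "z": 1}])

```text
schema error: expected keys x, y, z, rx, ry, rz, jaw
```

Call:
send_rows(motion=[{"x": 3.4, "y": -3.2, "z": 1}, {"x": 3.4, "y": -3.2, "z": 1}, {"z": 0}, {"z": 0}, {"z": 0}])

```text
schema error: expected keys x, y, z, rx, ry, rz, jaw
```

Run:
```python
from h import *
s=snapshot("wrist");save(s,"w1");st=get_state();print(st["clock"],st["tool_pos"],st["q"].round(2))
b,l=blobs(s,(3,110,80),(20,255,255),300)
for c,t in b: print(c,t,cast(s,*c,.0).round(4),cast(s,*c,.036).round(4))
```

```text
0.25 [ 0.1856999  -0.59650937  0.24936898] [ 1.3   0.69 -0.19  1.57  0.16  0.9  -0.22]
[135.33049465  53.06450444] [  67    0  120  106 5519] [ 0.2561 -0.4284  0.    ] [ 0.2566 -0.4419  0.036 ]
[288.23769731 155.21169916] [ 250  116   67   78 1077] [ 0.203  -0.6086  0.    ] [ 0.2085 -0.6053  0.036 ]
```

View pics/w1.png

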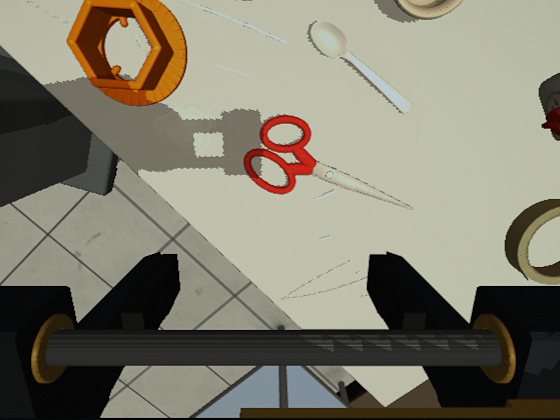

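The wrist picture is from the start pose, because the rows were refused (all keys are required). It shows the big look-alike at (135,53) and scissors at (285,155). I'll send the move again with full rows.

Call:
send_rows(motion=[{"x": 3, "y": -3.2, "z": 0, "rx": 0, "ry": 0, "rz": 0, "jaw": 8.8}, {"x": 3, "y": -3.2, "z": 0, "rx": 0, "ry": 0, "rz": 0, "jaw": 8.8}, {"x": 3, "y": -3.2, "z": 0, "rx": 0, "ry": 0, "rz": 0, "jaw": 8.8}, {"x": 3, "y": -3.2, "z": 0, "rx": 0, "ry": 0, "rz": 0, "jaw": 8.8}, {"x": 3, "y": -3.2, "z": 0, "rx": 0, "ry": 0, "rz": 0, "jaw": 8.8}])

```text
clock: 0.75
tool_pos: [0.282, -0.3978, 0.2498]
eef_rot: [0.989, 0.15, 0.0, 0.0]
contact_force: [1.0, -0.3, -0.2]
opening: 1.001
finger_force: 0.0
```

Call:
send_rows(motion=[{"x": 3, "y": -3.2, "z": 0.5, "rx": 0, "ry": 0, "rz": 0, "jaw": 8.8}, {"x": 3, "y": -3.2, "z": 0.5, "rx": 0, "ry": 0, "rz": 0, "jaw": 8.8}, {"x": 3, "y": -3.2, "z": 0.5, "rx": 0, "ry": 0, "rz": 0, "jaw": 8.8}, {"x": 3, "y": -3.2, "z": 0.5, "rx": 0, "ry": 0, "rz": 0, "jaw": 8.8}, {"x": 3, "y": -3.2, "z": 0.5, "rx": 0, "ry": 0, "rz": 0, "jaw": 8.8}])

```text
clock: 1.25
tool_pos: [0.3778, -0.2005, 0.2247]
eef_rot: [0.989, 0.15, 0.0, 0.0]
contact_force: [1.7, -0.6, 0.5]
opening: 0.995
finger_force: 0.0
```

Call:
send_rows(motion=[{"x": 3, "y": -3.2, "z": 1, "rx": 0, "ry": 0, "rz": 0, "jaw": 8.8}, {"x": 3, "y": -3.2, "z": 1, "rx": 0, "ry": 0, "rz": 0, "jaw": 8.8}, {"x": 0, "y": 0, "z": 1, "rx": 0, "ry": 0, "rz": 0, "jaw": 8.8}, {"x": 0, "y": 0, "z": 0, "rx": 0, "ry": 0, "rz": 0, "jaw": 8.8}, {"x": 0, "y": 0, "z": 0, "rx": 0, "ry": 0, "rz": 0, "jaw": 8.8}])

```text
clock: 1.75
tool_pos: [0.4149, -0.1238, 0.1948]
eef_rot: [0.989, 0.15, -0.0, 0.0]
contact_force: [-0.1, -1.0, 0.3]
opening: 0.997
finger_force: 0.0
```

Run:
```python
from h import *
s=snapshot("wrist");save(s,"w2");st=get_state();print(st["clock"],st["tool_pos"],st["q"].round(2))
b,l=blobs(s,(3,110,80),(20,255,255),300)
for c,t in b: print(c,t,cast(s,*c,.0).round(4),cast(s,*c,.036).round(4))
```

```text
1.8 [ 0.41499384 -0.12421677  0.19501374] [ 0.25  0.55 -0.1   2.18  0.13  0.41 -1.22]
[262.80009474  96.21269541] [ 233   49   78   87 2111] [ 0.4846 -0.0929  0.    ] [ 0.4852 -0.0938  0.036 ]
[ 38.11138614 353.7549505 ] [ 31 319  20  64 404] [0.1376 0.073  0.    ] [0.176  0.0541 0.036 ]
[507.62926829 353.76829268] [496 319  20  64 410] [ 0.2964 -0.4432 -0.    ] [ 0.3176 -0.4059  0.036 ]
[407.49477101 411.41291021] [ 241  400  319   18 2773] [ 0.1832 -0.3681  0.    ] [ 0.2167 -0.339   0.036 ]
```

View pics/w2.png

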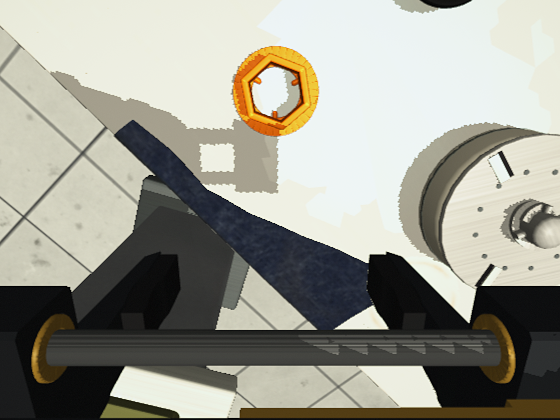

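The wrist picture shows the target nut at (276,91), flange about 80 px wide, with the stud tip at about (550,232). I'll enlarge the nut to get its hex angle.

Run:
```python
from h import *
im=cv2.imread("pics/w2.png")[40:142,225:327]
cv2.imwrite("pics/crop.png",cv2.resize(im,None,fx=5.8,fy=5.8,interpolation=cv2.INTER_CUBIC))
s=snapshot("wrist")
hsv=cv2.cvtColor(s["img"],cv2.COLOR_RGB2HSV);m=cv2.inRange(hsv,(3,90,60),(30,255,255));m[180:]=0
c=max(cv2.findContours(m,0,2)[0],key=cv2.contourArea)
P=np.array([cast(s,*p[0],.004)[:2] for p in c],dtype=np.float32)
print(cv2.fitEllipse(P*1000), cv2.minEnclosingCircle(P*1000))
```

```text
((491.0566101074219, -102.6841049194336), (75.38739776611328, 75.59892272949219), 113.4103775024414) ((491.0091857910156, -102.5724868774414), 38.24033737182617)
```

View pics/crop.png

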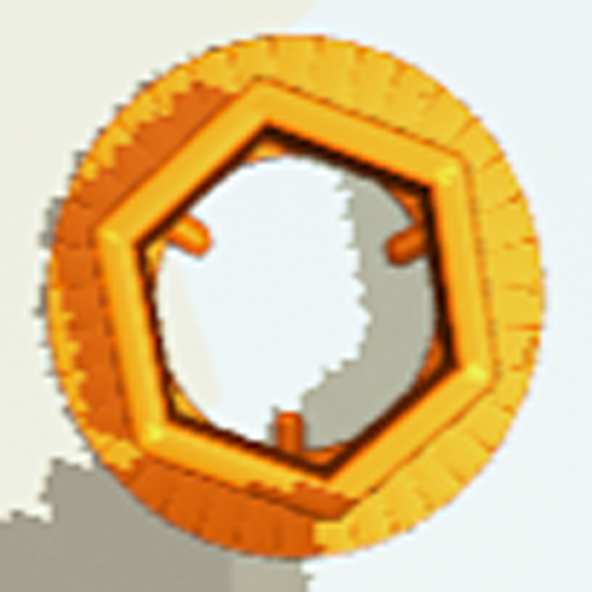

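The crop shows the outer hexagon top's corners at about (258,85), (457,160), (487,375), (330,515), (143,445) and (100,228). The nut stands flange down.

Run:
```python
from h import *
s=snapshot("wrist");st=get_state()
C=np.array([(258,85),(457,160),(487,375),(330,515),(143,445),(100,228)])/5.8+[225,40]
P=np.array([cast(s,*c,.036)[:2] for c in C]);e=np.roll(P,-1,0)-P
a=np.degrees(np.arctan2(e[:,1],e[:,0]));print(P.mean(0),np.linalg.norm(e,axis=1),(a%60))
r=R.from_quat(st["eef_rot"]).as_matrix();print("tool x,y ang",np.degrees(np.arctan2(r[1,:2],r[0,:2])))
print("to nut",totool([.490,-.1026,.12]))
```

```text
[ 0.49137011 -0.1038643 ] [0.0285234  0.02844893 0.02904324 0.02819449 0.02931865 0.02820373] [27.86012655 27.06633699 28.43093405 26.9230269  27.44875302 26.84466417]
tool x,y ang [ 17.13581974 -72.86419939]
to nut [7.79 0.12 7.52]
```

Call:
send_rows(motion=[{"x": 4, "y": 0.1, "z": 0, "rx": 0, "ry": 0, "rz": 0, "jaw": 8.8}, {"x": 3.9, "y": 0.15, "z": 2, "rx": 0, "ry": 0, "rz": 0, "jaw": 8.8}, {"x": 0, "y": 0, "z": 3, "rx": 0, "ry": 0, "rz": -0.09, "jaw": 8.8}, {"x": 0, "y": 0, "z": 3, "rx": 0, "ry": 0, "rz": -0.09, "jaw": 8.8}, {"x": 0, "y": 0, "z": 2, "rx": 0, "ry": 0, "rz": 0, "jaw": 8.8}])

```text
clock: 2.4
tool_pos: [0.4911, -0.103, 0.0934]
eef_rot: [0.971, 0.239, -0.0, -0.0]
contact_force: [-0.3, -0.4, 0.5]
opening: 0.994
finger_force: 0.0
```

Call:
send_rows(motion=[{"x": 0, "y": 0, "z": 2, "rx": 0, "ry": 0, "rz": 0, "jaw": 8.8}, {"x": 0, "y": 0, "z": 2, "rx": 0, "ry": 0, "rz": 0, "jaw": 8.8}, {"x": 0, "y": 0, "z": 2, "rx": 0, "ry": 0, "rz": 0, "jaw": 8.8}, {"x": 0, "y": 0, "z": 1.3, "rx": 0, "ry": 0, "rz": 0, "jaw": 8.8}, {"x": 0, "y": 0, "z": 0, "rx": 0, "ry": 0, "rz": 0, "jaw": 8.8}])

```text
clock: 2.9
tool_pos: [0.4908, -0.1026, 0.0207]
eef_rot: [0.971, 0.238, -0.001, -0.0]
contact_force: [-0.5, -0.2, -1.0]
opening: 0.999
finger_force: 0.0
```

Call:
send_rows(motion=[{"x": 0, "y": 0, "z": 0, "rx": 0, "ry": 0, "rz": 0, "jaw": 4.5}, {"x": 0, "y": 0, "z": 0, "rx": 0, "ry": 0, "rz": 0, "jaw": 4.5}, {"x": 0, "y": 0, "z": 0, "rx": 0, "ry": 0, "rz": 0, "jaw": 4.5}, {"x": 0, "y": 0, "z": 0, "rx": 0, "ry": 0, "rz": 0, "jaw": 4.5}, {"x": 0, "y": 0, "z": 0, "rx": 0, "ry": 0, "rz": 0, "jaw": 4.5}], grip_force=25)

```text
clock: 3.4
tool_pos: [0.4918, -0.1021, 0.0222]
eef_rot: [0.971, 0.239, 0.0, 0.0]
contact_force: [0.3, -0.2, 3.6]
opening: 0.586
finger_force: 25.0
```

Call:
send_rows(motion=[{"x": 0, "y": 0, "z": -2, "rx": 0, "ry": 0, "rz": 0, "jaw": 4.5}, {"x": 0, "y": 0, "z": -3, "rx": 0, "ry": 0, "rz": 0, "jaw": 4.5}, {"x": 0, "y": 0, "z": -4, "rx": 0, "ry": 0, "rz": 0, "jaw": 4.5}, {"x": 0, "y": 0, "z": -4, "rx": 0, "ry": 0, "rz": 0, "jaw": 4.5}, {"x": 0, "y": 0, "z": -4, "rx": 0, "ry": 0, "rz": 0, "jaw": 4.5}])

```text
clock: 3.9
tool_pos: [0.491, -0.102, 0.1933]
eef_rot: [0.971, 0.239, -0.0, -0.0]
contact_force: [1.8, -0.0, -1.1]
opening: 0.591
finger_force: 25.0
```

Run:
```python
from h import *
st=get_state();print(st["tool_pos"],st["contact_force"],st["opening"]); print(totool([.4528,-.3347,.19]))
```

```text
[ 0.49097849 -0.10195498  0.1932993 ] [ 1.81066584 -0.03266591 -1.06687977] 0.5905477976527564
[-14.17  18.85   0.33]
```

Call:
send_rows(motion=[{"x": -3.6, "y": 3.1, "z": 0, "rx": 0, "ry": 0, "rz": 0, "jaw": 4.5}, {"x": -3.6, "y": 3.1, "z": 0, "rx": 0, "ry": 0, "rz": 0, "jaw": 4.5}, {"x": -3.6, "y": 3.1, "z": 0, "rx": 0, "ry": 0, "rz": 0, "jaw": 4.5}, {"x": -3.6, "y": 3.1, "z": 0, "rx": 0, "ry": 0, "rz": 0, "jaw": 4.5}, {"x": -3.6, "y": 3.1, "z": 0, "rx": 0, "ry": 0, "rz": 0, "jaw": 4.5}])

```text
clock: 4.4
tool_pos: [0.4027, -0.3243, 0.1918]
eef_rot: [0.971, 0.239, -0.0, 0.0]
contact_force: [1.0, -0.4, -0.6]
opening: 0.592
finger_force: 25.0
```

Call:
send_rows(motion=[{"x": -2, "y": 1.7, "z": 0, "rx": 0, "ry": 0, "rz": 0, "jaw": 4.5}, {"x": -1.6, "y": 1.4, "z": 0, "rx": 0, "ry": 0, "rz": 0, "jaw": 4.5}, {"x": 0, "y": 0, "z": 0, "rx": 0, "ry": 0, "rz": 0, "jaw": 4.5}, {"x": 0, "y": 0, "z": 0, "rx": 0, "ry": 0, "rz": 0, "jaw": 4.5}, {"x": 0, "y": 0, "z": 0, "rx": 0, "ry": 0, "rz": 0, "jaw": 4.5}])

```text
clock: 4.9
tool_pos: [0.3871, -0.3652, 0.1917]
eef_rot: [0.971, 0.24, 0.0, -0.001]
contact_force: [-0.7, -0.6, -1.1]
opening: 0.587
finger_force: 25.0
```

Run:
```python
from h import *
s=snapshot("wrist");save(s,"w3");st=get_state();print(st["clock"],st["tool_pos"],st["q"].round(2),st["contact_force"])
```

```text
4.95 [ 0.38719793 -0.36518791  0.19174571] [ 0.81  0.66 -0.23  1.9   0.24  0.61 -0.66] [-0.95993162  0.28650889 -0.54700051]
```

View pics/w3.png

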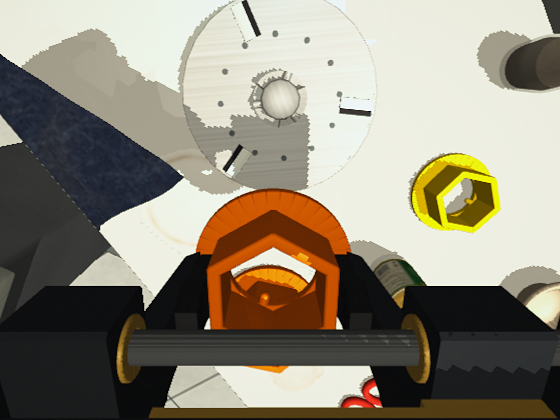

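The wrist picture shows the slicer disc centred at about (279,96), the stud at about (280,98) and the nut held well in the jaws. I'll enlarge the stud.

Run:
```python
from h import *
im=cv2.imread("pics/w3.png")[55:135,240:320]
cv2.imwrite("pics/crop3.png",cv2.resize(im,None,fx=7,fy=7,interpolation=cv2.INTER_CUBIC))
s=snapshot("wrist")
print(np.array(s["extrinsics"])[:3,3], cast(s,280,99,.078))
for u,v in((279,96),): print(cast(s,u,v,.056))
```

```text
[ 0.45705017 -0.32863106  0.32768765] [ 0.45563126 -0.33463855  0.078     ]
[ 0.45703985 -0.33351215  0.056     ]
```

View pics/crop3.png

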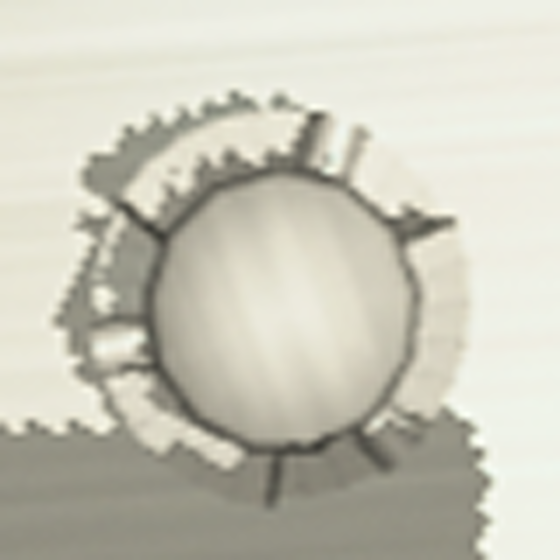

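Call:
send_rows(motion=[{"x": 3.5, "y": 0.2, "z": 0, "rx": 0, "ry": 0, "rz": 0, "jaw": 4.5}, {"x": 3.0, "y": 0.2, "z": 1, "rx": 0, "ry": 0, "rz": 0, "jaw": 4.5}, {"x": 0.95, "y": 0.1, "z": 2, "rx": 0, "ry": 0, "rz": 0, "jaw": 4.5}, {"x": 0, "y": 0, "z": 3, "rx": 0, "ry": 0, "rz": 0, "jaw": 4.5}, {"x": 0, "y": 0, "z": 2, "rx": 0, "ry": 0, "rz": 0, "jaw": 4.5}])

```text
clock: 5.5
tool_pos: [0.4553, -0.3349, 0.1103]
eef_rot: [0.971, 0.24, -0.0, -0.001]
contact_force: [-0.1, 0.0, -0.6]
opening: 0.583
finger_force: 25.0
```

Call:
send_rows(motion=[{"x": 0, "y": 0, "z": 0, "rx": 0, "ry": 0, "rz": 0, "jaw": 4.5}, {"x": 0, "y": 0, "z": 0.2, "rx": 0, "ry": 0, "rz": 0, "jaw": 4.5}, {"x": 0, "y": 0, "z": 0.2, "rx": 0, "ry": 0, "rz": 0, "jaw": 4.5}, {"x": 0, "y": 0, "z": 0.2, "rx": 0, "ry": 0, "rz": 0, "jaw": 4.5}, {"x": 0, "y": 0, "z": 0, "rx": 0, "ry": 0, "rz": 0, "jaw": 4.5}])

```text
clock: 6.0
tool_pos: [0.4549, -0.3371, 0.1063]
eef_rot: [0.971, 0.238, 0.0, 0.0]
contact_force: [-0.7, 1.0, -0.4]
opening: 0.586
finger_force: 25.0
```

Run:
```python
from h import *
st=get_state();print(st["tool_pos"],st["contact_force"],st["moment"],totool([.4555,-.3347,.1]))
s=snapshot("scene");im=cv2.cvtColor(s["img"],4)[150:280,210:380];cv2.imwrite("pics/s4.png",cv2.resize(im,None,fx=4,fy=4))
```

```text
[ 0.45488156 -0.33706474  0.10629524] [-0.73504704  0.98736932 -0.44389639] [-0.01130612 -0.00467195 -0.02180453] [ 0.16 -0.18  0.63]
```

View pics/s4.png

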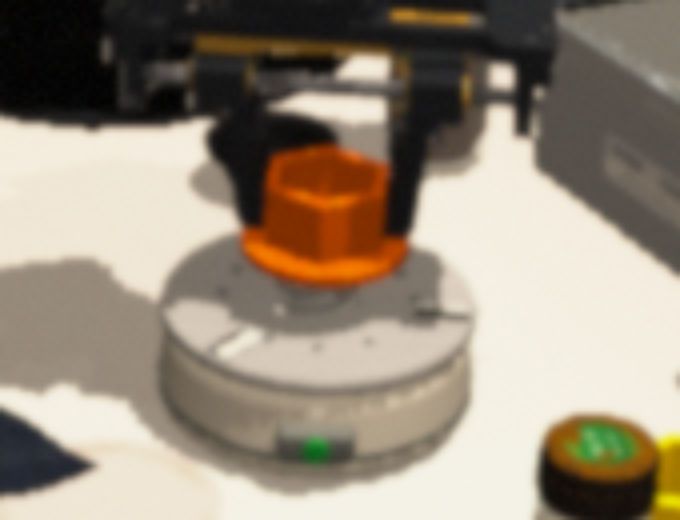

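The nut is level above the stud, with its flange at about (325,255) in the crop. Descending slowly.

Call:
send_rows(motion=[{"x": 0.1, "y": -0.15, "z": 0, "rx": 0, "ry": 0, "rz": 0, "jaw": 4.5}, {"x": 0, "y": 0, "z": 0.15, "rx": 0, "ry": 0, "rz": 0, "jaw": 4.5}, {"x": 0, "y": 0, "z": 0.15, "rx": 0, "ry": 0, "rz": 0, "jaw": 4.5}, {"x": 0, "y": 0, "z": 0.15, "rx": 0, "ry": 0, "rz": 0, "jaw": 4.5}, {"x": 0, "y": 0, "z": 0, "rx": 0, "ry": 0, "rz": 0, "jaw": 4.5}])

```text
clock: 6.55
tool_pos: [0.4547, -0.335, 0.1009]
eef_rot: [0.971, 0.239, -0.0, -0.0]
contact_force: [-0.3, -0.0, -0.9]
opening: 0.588
finger_force: 25.0
```

Run:
```python
from h import *
for i in range(2):
    st=get_state();print(st["tool_pos"],st["contact_force"],st["moment"],totool([.4555,-.3347,.1]));snapshot("top")
```

```text
[ 0.45470815 -0.33499469  0.10094561] [-0.25529932 -0.02547175 -0.87897613] [ 0.04175703 -0.03035679 -0.0151038 ] [0.08 0.01 0.09]
[ 0.45478087 -0.33500356  0.10104985] [ 0.13672999 -0.52510196 -0.62600619] [-0.01511726  0.01804631 -0.00051476] [0.08 0.01 0.1 ]
```

Call:
send_rows(motion=[{"x": 0.04, "y": 0, "z": 0.15, "rx": 0, "ry": 0, "rz": 0, "jaw": 4.5}, {"x": 0, "y": 0, "z": 0.15, "rx": 0, "ry": 0, "rz": 0, "jaw": 4.5}, {"x": 0, "y": 0, "z": 0.15, "rx": 0, "ry": 0, "rz": 0, "jaw": 4.5}, {"x": 0, "y": 0, "z": 0.1, "rx": 0, "ry": 0, "rz": 0, "jaw": 4.5}, {"x": 0, "y": 0, "z": 0.1, "rx": 0, "ry": 0, "rz": 0, "jaw": 4.5}])

```text
clock: 7.15
tool_pos: [0.4552, -0.3349, 0.0946]
eef_rot: [0.971, 0.239, -0.0, 0.0]
contact_force: [0.0, -0.7, -1.0]
opening: 0.585
finger_force: 25.0
```

Call:
send_rows(motion=[{"x": 0, "y": 0, "z": 0.1, "rx": 0, "ry": 0, "rz": 0, "jaw": 4.5}, {"x": 0, "y": 0, "z": 0.1, "rx": 0, "ry": 0, "rz": 0, "jaw": 4.5}, {"x": 0, "y": 0, "z": 0, "rx": 0, "ry": 0, "rz": 0, "jaw": 4.5}, {"x": 0, "y": 0, "z": 0, "rx": 0, "ry": 0, "rz": 0, "jaw": 4.5}, {"x": 0, "y": 0, "z": 0, "rx": 0, "ry": 0, "rz": 0, "jaw": 4.5}])

```text
clock: 7.65
tool_pos: [0.4552, -0.3349, 0.0928]
eef_rot: [0.971, 0.239, 0.0, 0.0]
contact_force: [-0.5, 0.1, 0.3]
opening: 0.588
finger_force: 25.0
```

Call:
send_rows(motion=[{"x": 0, "y": 0, "z": 0.1, "rx": 0, "ry": 0, "rz": 0, "jaw": 4.5}, {"x": 0, "y": 0, "z": 0.1, "rx": 0, "ry": 0, "rz": 0, "jaw": 4.5}, {"x": 0, "y": 0, "z": 0, "rx": 0, "ry": 0, "rz": 0, "jaw": 4.5}, {"x": 0, "y": 0, "z": 0, "rx": 0, "ry": 0, "rz": 0, "jaw": 4.5}, {"x": 0, "y": 0, "z": 0, "rx": 0, "ry": 0, "rz": 0, "jaw": 4.5}])

```text
clock: 8.15
tool_pos: [0.4554, -0.335, 0.0916]
eef_rot: [0.971, 0.239, 0.0, 0.0]
contact_force: [-1.7, 0.9, 6.5]
opening: 0.588
finger_force: 25.0
```

Contact at 6.5 N, underside about 13.6 mm above the disc. Backing off.

Call:
send_rows(motion=[{"x": 0, "y": 0, "z": 0, "rx": 0, "ry": 0, "rz": -0.08, "jaw": 4.5}, {"x": 0, "y": 0, "z": 0, "rx": 0, "ry": 0, "rz": -0.08, "jaw": 4.5}, {"x": 0, "y": 0, "z": 0, "rx": 0, "ry": 0, "rz": -0.08, "jaw": 4.5}, {"x": 0, "y": 0, "z": 0, "rx": 0, "ry": 0, "rz": 0, "jaw": 4.5}, {"x": 0, "y": 0, "z": 0, "rx": 0, "ry": 0, "rz": 0, "jaw": 4.5}])

```text
clock: 8.65
tool_pos: [0.4558, -0.335, 0.0911]
eef_rot: [0.936, 0.352, 0.001, 0.0]
contact_force: [0.7, 0.9, 3.7]
opening: 0.586
finger_force: 25.0
```

Run:
```python
from h import *
st=get_state();print(st["tool_pos"],st["contact_force"],st["moment"],st["q"][6])
```

```text
[ 0.45581213 -0.33502317  0.09113613] [0.70927363 0.85233085 3.71740941] [ 0.06777672 -0.22522786  0.03252512] -0.6476900642944341
```

Call:
send_rows(motion=[{"x": 0, "y": 0, "z": 0.1, "rx": 0, "ry": 0, "rz": 0, "jaw": 4.5}, {"x": 0, "y": 0, "z": 0, "rx": 0, "ry": 0, "rz": -0.08, "jaw": 4.5}, {"x": 0, "y": 0, "z": 0, "rx": 0, "ry": 0, "rz": -0.08, "jaw": 4.5}, {"x": 0, "y": 0, "z": 0, "rx": 0, "ry": 0, "rz": 0, "jaw": 4.5}, {"x": 0, "y": 0, "z": 0, "rx": 0, "ry": 0, "rz": 0, "jaw": 4.5}])

```text
clock: 9.15
tool_pos: [0.4546, -0.3346, 0.0893]
eef_rot: [0.905, 0.426, -0.0, -0.001]
contact_force: [0.4, -0.1, -0.5]
opening: 0.591
finger_force: 25.0
```

Run:
```python
from h import *
st=get_state();print(st["tool_pos"],st["contact_force"],st["moment"],st["q"][6],totool([.4555,-.335,.09]))
```

```text
[ 0.45458318 -0.33457713  0.08933326] [ 0.37862535 -0.08114398 -0.49872111] [ 0.07865735 -0.04270366  0.04073732] -0.5449801210713717 [ 0.03  0.1  -0.07]
```

Free now. Following down.

Call:
send_rows(motion=[{"x": 0, "y": 0, "z": 0.1, "rx": 0, "ry": 0, "rz": 0, "jaw": 4.5}, {"x": 0, "y": 0, "z": 0.1, "rx": 0, "ry": 0, "rz": 0, "jaw": 4.5}, {"x": 0, "y": 0, "z": 0, "rx": 0, "ry": 0, "rz": 0, "jaw": 4.5}, {"x": 0, "y": 0, "z": 0, "rx": 0, "ry": 0, "rz": 0, "jaw": 4.5}, {"x": 0, "y": 0, "z": 0, "rx": 0, "ry": 0, "rz": 0, "jaw": 4.5}])

```text
clock: 9.65
tool_pos: [0.4552, -0.3347, 0.0877]
eef_rot: [0.904, 0.427, 0.0, -0.0]
contact_force: [0.3, 0.7, -1.7]
opening: 0.588
finger_force: 25.0
```

Run:
```python
from h import *
st=get_state();print(st["tool_pos"],st["contact_force"],st["moment"],st["q"][6],totool([.4555,-.335,.09]))
```

```text
[ 0.45522421 -0.33471477  0.08766377] [ 0.33579791  0.69820753 -1.73094596] [ 0.14502897 -0.1583974  -0.00641798] -0.5447060950803922 [-0.    0.04 -0.23]
```

Call:
send_rows(motion=[{"x": 0, "y": 0, "z": 0.1, "rx": 0, "ry": 0, "rz": 0, "jaw": 4.5}, {"x": 0, "y": 0, "z": 0.1, "rx": 0, "ry": 0, "rz": 0, "jaw": 4.5}, {"x": 0, "y": 0, "z": 0, "rx": 0, "ry": 0, "rz": 0, "jaw": 4.5}, {"x": 0, "y": 0, "z": 0, "rx": 0, "ry": 0, "rz": 0, "jaw": 4.5}, {"x": 0, "y": 0, "z": 0, "rx": 0, "ry": 0, "rz": 0, "jaw": 4.5}])

```text
clock: 10.15
tool_pos: [0.4551, -0.335, 0.0857]
eef_rot: [0.904, 0.427, -0.0, -0.0]
contact_force: [0.7, -0.2, -1.1]
opening: 0.587
finger_force: 25.0
```

Run:
```python
from h import *
st=get_state();print(st["tool_pos"],st["contact_force"],st["moment"],st["q"][6],totool([.4555,-.335,.09]))
```

```text
[ 0.45505863 -0.33495424  0.0856844 ] [ 0.70505347 -0.23222464 -1.09823405] [-0.00082388 -0.08561103  0.01627202] -0.5458305241453326 [ 0.02  0.04 -0.43]
```

Call:
send_rows(motion=[{"x": 0, "y": 0, "z": 0.1, "rx": 0, "ry": 0, "rz": 0, "jaw": 4.5}, {"x": 0, "y": 0, "z": 0.1, "rx": 0, "ry": 0, "rz": 0, "jaw": 4.5}, {"x": 0, "y": 0, "z": 0, "rx": 0, "ry": 0, "rz": 0, "jaw": 4.5}, {"x": 0, "y": 0, "z": 0, "rx": 0, "ry": 0, "rz": 0, "jaw": 4.5}, {"x": 0, "y": 0, "z": 0, "rx": 0, "ry": 0, "rz": 0, "jaw": 4.5}])

```text
clock: 10.65
tool_pos: [0.4552, -0.335, 0.0839]
eef_rot: [0.904, 0.427, -0.0, 0.0]
contact_force: [0.0, 0.6, 3.2]
opening: 0.59
finger_force: 25.0
```

Run:
```python
from h import *
st=get_state();print(st["tool_pos"],st["contact_force"],st["moment"],st["q"][6],totool([.4555,-.335,.09]))
```

```text
[ 0.45518577 -0.33502487  0.08389635] [0.00934666 0.55814544 3.24493482] [ 0.01157004  0.03238869 -0.02297258] -0.5471254803264 [ 0.02  0.02 -0.61]
```

Dropped in: contact at about 5.9 mm above the disc. Now clockwise, following down.

Call:
send_rows(motion=[{"x": 0, "y": 0, "z": 0.03, "rx": 0, "ry": 0, "rz": 0.08, "jaw": 4.5}, {"x": 0, "y": 0, "z": 0.04, "rx": 0, "ry": 0, "rz": 0.08, "jaw": 4.5}, {"x": 0, "y": 0, "z": 0.04, "rx": 0, "ry": 0, "rz": 0.08, "jaw": 4.5}, {"x": 0, "y": 0, "z": 0.04, "rx": 0, "ry": 0, "rz": 0.08, "jaw": 4.5}, {"x": 0, "y": 0, "z": 0.02, "rx": 0, "ry": 0, "rz": 0.03, "jaw": 4.5}])

```text
clock: 11.15
tool_pos: [0.4552, -0.3348, 0.0822]
eef_rot: [0.965, 0.262, -0.0, 0.0]
contact_force: [-0.4, -0.1, 2.9]
opening: 0.588
finger_force: 25.0
```

Run:
```python
from h import *
st=get_state();print(st["tool_pos"],st["contact_force"],st["moment"],st["q"][6],totool([.4555,-.335,.09]))
```

```text
[ 0.45522794 -0.33482186  0.08215858] [-0.43397176 -0.10226383  2.8602336 ] [0.11928856 0.17201543 0.0388106 ] -0.7728825732027756 [ 0.01  0.03 -0.78]
```

Call:
send_rows(motion=[{"x": 0, "y": 0, "z": 0.04, "rx": 0, "ry": 0, "rz": 0.08, "jaw": 4.5}, {"x": 0, "y": 0, "z": 0.04, "rx": 0, "ry": 0, "rz": 0.08, "jaw": 4.5}, {"x": 0, "y": 0, "z": 0.04, "rx": 0, "ry": 0, "rz": 0.08, "jaw": 4.5}, {"x": 0, "y": 0, "z": 0.04, "rx": 0, "ry": 0, "rz": 0.08, "jaw": 4.5}, {"x": 0, "y": 0, "z": 0.03, "rx": 0, "ry": 0, "rz": 0.06, "jaw": 4.5}])

```text
clock: 11.65
tool_pos: [0.4554, -0.335, 0.0803]
eef_rot: [0.997, 0.075, 0.0, 0.0]
contact_force: [-1.0, -0.4, 2.8]
opening: 0.59
finger_force: 25.0
```

Run:
```python
from h import *
st=get_state();print(st["tool_pos"],st["contact_force"],st["moment"],st["q"][6],totool([.4555,-.335,.09]))
```

```text
[ 0.45535843 -0.33495462  0.0802946 ] [-1.04707577 -0.40388883  2.78297782] [-0.00625867  0.09850815  0.02041201] -1.007893368952433 [ 0.01  0.01 -0.97]
```

Call:
send_rows(motion=[{"x": 0, "y": 0, "z": 0.04, "rx": 0, "ry": 0, "rz": 0.08, "jaw": 4.5}, {"x": 0, "y": 0, "z": 0.04, "rx": 0, "ry": 0, "rz": 0.08, "jaw": 4.5}, {"x": 0, "y": 0, "z": 0.04, "rx": 0, "ry": 0, "rz": 0.08, "jaw": 4.5}, {"x": 0, "y": 0, "z": 0.04, "rx": 0, "ry": 0, "rz": 0.08, "jaw": 4.5}, {"x": 0, "y": 0, "z": 0, "rx": 0, "ry": 0, "rz": 0, "jaw": 4.5}])

```text
clock: 12.15
tool_pos: [0.4557, -0.3348, 0.0786]
eef_rot: [0.996, -0.084, 0.0, 0.0]
contact_force: [1.3, 0.6, 3.0]
opening: 0.591
finger_force: 25.0
```

Run:
```python
from h import *
st=get_state();print(st["tool_pos"],st["contact_force"],st["moment"],st["q"][6],totool([.4555,-.335,.09]))
```

```text
[ 0.45574575 -0.33477789  0.07864788] [1.32604112 0.60254491 2.99981667] [ 0.199259   -0.04388431 -0.05547064] -1.1992953877672075 [-0.02  0.03 -1.14]
```

Call:
send_rows(motion=[{"x": 0, "y": 0, "z": 0.03, "rx": 0, "ry": 0, "rz": 0.06, "jaw": 4.5}, {"x": 0, "y": 0, "z": 0.03, "rx": 0, "ry": 0, "rz": 0.06, "jaw": 4.5}, {"x": 0, "y": 0, "z": 0, "rx": 0, "ry": 0, "rz": 0, "jaw": 4.5}, {"x": 0, "y": 0, "z": 0, "rx": 0, "ry": 0, "rz": 0, "jaw": 4.5}, {"x": 0, "y": 0, "z": 0, "rx": 0, "ry": 0, "rz": 0, "jaw": 4.5}])

```text
clock: 12.65
tool_pos: [0.4557, -0.335, 0.0782]
eef_rot: [0.99, -0.143, 0.001, 0.0]
contact_force: [0.5, 0.5, 5.5]
opening: 0.59
finger_force: 25.0
```

Run:
```python
from h import *
st=get_state();print(st["tool_pos"],st["contact_force"],st["moment"],st["q"][6],totool([.4555,-.335,.09]))
```

```text
[ 0.45566044 -0.33497168  0.07820242] [0.52810803 0.45382627 5.46472655] [0.0546294  0.0081915  0.03724005] -1.2700617710113433 [-0.01  0.01 -1.18]
```

Call:
send_rows(motion=[{"x": 0, "y": 0, "z": 0.02, "rx": 0, "ry": 0, "rz": 0.06, "jaw": 4.5}, {"x": 0, "y": 0, "z": 0, "rx": 0, "ry": 0, "rz": 0.06, "jaw": 4.5}, {"x": 0, "y": 0, "z": 0, "rx": 0, "ry": 0, "rz": 0, "jaw": 4.5}, {"x": 0, "y": 0, "z": 0, "rx": 0, "ry": 0, "rz": 0, "jaw": 4.5}, {"x": 0, "y": 0, "z": 0, "rx": 0, "ry": 0, "rz": 0, "jaw": 4.5}])

```text
clock: 13.15
tool_pos: [0.4557, -0.3352, 0.0782]
eef_rot: [0.979, -0.202, 0.001, 0.0]
contact_force: [0.2, -0.1, 6.4]
opening: 0.587
finger_force: 25.0
```

Run:
```python
from h import *
st=get_state();print(st["tool_pos"],st["contact_force"],st["moment"],st["q"][6],totool([.4555,-.335,.09]))
```

```text
[ 0.45571234 -0.33522515  0.07819115] [ 0.16289735 -0.12107262  6.43057482] [ 0.02199487  0.0093628  -0.07336938] -1.3417687653997998 [-0.03 -0.01 -1.18]
```

The height holds at 0.0782 while turning, so the flange lies on the disc. Releasing and retreating.

Call:
send_rows(motion=[{"x": 0, "y": 0, "z": -0.05, "rx": 0, "ry": 0, "rz": 0, "jaw": 4.5}, {"x": 0, "y": 0, "z": 0, "rx": 0, "ry": 0, "rz": 0, "jaw": 6.5}, {"x": 0, "y": 0, "z": 0, "rx": 0, "ry": 0, "rz": 0, "jaw": 7.5}, {"x": 0, "y": 0, "z": 0, "rx": 0, "ry": 0, "rz": 0, "jaw": 7.5}, {"x": 0, "y": 0, "z": 0, "rx": 0, "ry": 0, "rz": 0, "jaw": 7.5}])

```text
clock: 13.65
tool_pos: [0.455, -0.3347, 0.078]
eef_rot: [0.979, -0.203, -0.0, -0.0]
contact_force: [-0.4, 0.8, 0.7]
opening: 0.848
finger_force: 0.0
```

Call:
send_rows(motion=[{"x": 0, "y": 0, "z": -1, "rx": 0, "ry": 0, "rz": 0, "jaw": 7.5}, {"x": 0, "y": 0, "z": -3, "rx": 0, "ry": 0, "rz": 0, "jaw": 7.5}, {"x": 0, "y": 0, "z": -3, "rx": 0, "ry": 0, "rz": 0, "jaw": 7.5}, {"x": 0, "y": 0, "z": -3, "rx": 0, "ry": 0, "rz": 0, "jaw": 7.5}, {"x": -4, "y": 0, "z": -2, "rx": 0, "ry": 0, "rz": 0, "jaw": 7.5}])

```text
clock: 14.15
tool_pos: [0.424, -0.3211, 0.2012]
eef_rot: [0.979, -0.202, 0.005, 0.002]
contact_force: [-0.1, 0.4, -0.1]
opening: 0.854
finger_force: 0.0
```

Call:
send_rows(motion=[{"x": -4, "y": 0, "z": 0, "rx": 0, "ry": 0, "rz": 0, "jaw": 7.5}, {"x": 0, "y": 0, "z": 0, "rx": 0, "ry": 0, "rz": 0, "jaw": 7.5}, {"x": 0, "y": 0, "z": 0, "rx": 0, "ry": 0, "rz": 0, "jaw": 7.5}, {"x": 0, "y": 0, "z": 0, "rx": 0, "ry": 0, "rz": 0, "jaw": 7.5}, {"x": 0, "y": 0, "z": 0, "rx": 0, "ry": 0, "rz": 0, "jaw": 7.5}])

```text
clock: 14.65
tool_pos: [0.3832, -0.3036, 0.1982]
eef_rot: [0.979, -0.202, 0.001, 0.0]
contact_force: [-0.5, 0.4, -0.2]
opening: 0.85
finger_force: 0.0
```

Run:
```python
from h import *
s=snapshot("scene");im=cv2.cvtColor(s["img"],4)[150:280,210:380];cv2.imwrite("pics/s5.png",cv2.resize(im,None,fx=4,fy=4))
print(get_state()["contact_force"])
```

```text
[-0.96679405  0.58314992 -0.63660157]
```

View pics/s5.png

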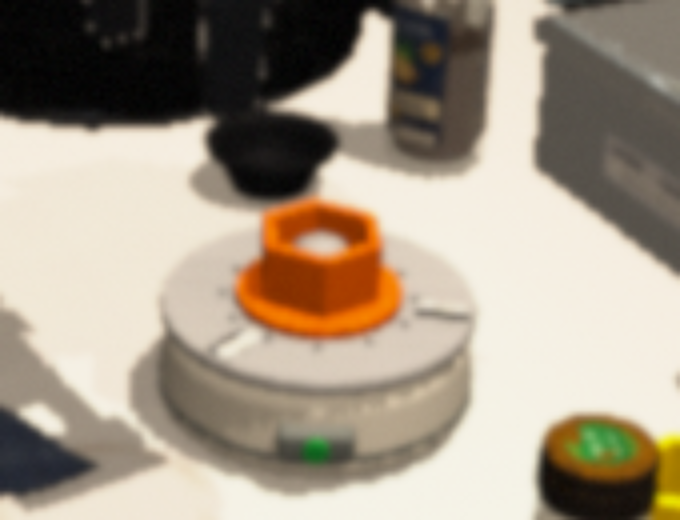

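The nut sits flat on the disc at (320,290) in the crop. The arm is clear and the neighbours are in place.

```bash
python3 -c "
from plant import *
print(finish_job())"
```

```text
the job is handed in; nothing more can be done
None
```

The nut is threaded onto the stud with its flange flat on the disc and released; the highest wrist force read was 6.5 N, the neighbours look unmoved in the last picture, and the job was handed in after about 15 s of robot time (no verdict was returned).

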